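# Release the capsule tray with the pin

## Robot

A 6-joint arm with a two-finger parallel gripper is mounted at the origin on the work surface. World frame = base frame: x ahead of the robot, y to its left, z up, the work surface at z = 0. Lengths are in m, angles in rad, forces in N, time in s.
With the tool pointing down it reaches from about 0.375 to 0.975 m from the base axis. Payload 3.8 kg.
Tool frame: the origin (TCP) lies on the centre line of the jaws, within the pads' length; the fingertips stand 25 mm ahead of it and the grasp point (between the pads) lies 6 mm ahead of it; y points along the fingers, z is the direction in which the jaws open and shut, and the axes are right-handed (so a half turn about y gives the same grasp; the last joint's range is limited). The gripper opens to 85 mm and grips with 20 to 120 N. Pads are 22 mm wide; open, the fingers measure 114 mm over their backs; the gripper's body (76 mm by 85 mm) begins 54 mm behind the grasp point. The pads swing forward as they close: fully open they stand 13 mm farther back than shut.
Start: joints at [-1.358, 0.264, 1.604, -0, 1.274, -0.037], TCP at [0.167, -0.654, 0.256] pointing down, gripper open.
Joint ranges: [-2.63, 2.63], [-0.94, 2.18], [0.31, 2.57], [-1.31, 4.45], [0, 2.66], [-2.55, 2.55]. Speed limits (rad/s): [2.57, 2.57, 3.14, 3.14, 3.14, 3.14].

## Interface

Orientations are given as a rotation vector (axis times angle).
In Python, from workcell import bot gives the robot as it stands.
- The arm moves only by the shell command python3 -m jog 'ROWS' [FORCE]. ROWS is JSON, a list of rows, each a list of 5 numbers: the shift along the world's x, y, z in mm, then the turn about the world's z in degrees, then the finger opening in mm, from 0 to 85.4. A call has exactly 10 rows; each row is the pose to reach, as a shift and turn from the pose commanded when the call began; what a row does not reach only later rows make up. A row lasts 1/8 s, in which the tool goes at most 62.5 mm and 10.7 degrees, less where a joint would pass 70% of its speed; a pose out of reach is approached as far as the arm can. A call with a gripper value outside its range is refused whole. The fingers move at their own pace and stop on an object; FORCE is the grip in N (left out, the last holds). Time passes only in rows, so rows that repeat a pose let the fingers close, or fill a call up. It gives the time, the measured TCP pose, the force and the opening at its end, in the units of the state.
- bot.read_state(): the state, without advancing time (a new reading comes with each control period).
- bot.read_camera(name): name is "scene" or "top" or "wrist"; returns a dict with "pixels" (400x640x3 uint8, red, green, blue), "fx", "fy", "cx", "cy" (pixels), "R" (3x3) and "t" (3): a world point X has camera coordinates R X + t. Camera axes: x right, y down, z forward; pixel columns grow to the right and rows downward; lengths in m; the calibration is good to about 2 mm. The wrist camera is an equidistant fisheye: a pixel r from the principal point sees the ray r / f radians off the axis. A picture is of the moment at which its call begins. There is no depth.
- bot.finish_job(): hands the job in, once; it reports no verdict.
The state is a dict: "time": time; "q": joint angles; "joint_vel": joint speeds; "joint_torque": joint torques, N m; "tool_pos": TCP position; "tcp_rot": TCP orientation; "wrist_force": force on the tool from outside, world axes, zero at the start; "torque": the same for the moment, N m; "width": opening from 0.0 (shut) to 1.0 (fully open).
Only numpy, scipy, OpenCV 4.12 (cv2) and the standard library are available. Lean on these libraries where they do the work, as an engineer would, in place of code of your own. Each camera call takes 0.05 s, during which the arm holds its last target.

## Task

Take the orange-handled release pin from its wooden stand and push it down through the access hole in the top of the green-marked capsule box, so that the hidden catch lets go and the green tray springs out. Then put the pin back upright in its stand, fully down. Leave the blue tray shut.

Things in the scene. Friction and masses are not known exactly. Their poses are not given: they have to be found in the camera images.
- pin: Release pin, about 60 g. Origin at its lower tip, z up along it: round steel pin 7 mm thick from 0 to 60 mm, black flange 40 mm wide to 65 mm, square orange handle 22 x 22 mm (faces across x, y) to 115 mm. Starts upright, centred in the 26 mm through hole of a fixed dark wood stand (60 x 60, 75 mm high), flange resting on its top, tip 15 mm above the counter. Stand at the left or right, a mug opposite.
- green_hole (a point): Centre of the 26 mm hole (green ring) in the flat top, 85 mm up, of the fixed green-marked white box (170 deep, 120 wide); 45 mm behind the box's middle. z up, x to the box's back. The hidden catch's flat steel top, wider than the hole, is 33 mm below this point; it lets go when pushed 8 mm down, stops at 14 mm (so tip 41 to 47 mm below the top), resists with 3 to 6.5 N and springs back.
- green_tray (a joint): How far the green-fronted tray is out of its box, in m: 0 shut and latched, 0.06 fully out. Once the catch lets go, a spring slides it out by itself within about half a second, towards the front of the box (its -x, roughly towards the robot), and keeps it out.
- blue_tray (a joint): The same for the other box, alike but marked blue (front, stripe, ring round its hole); it must stay shut (0). The two boxes stand side by side, 170 to 280 mm between their middles, and may change places; their yaw is within 12 degrees.

How it is judged:
On the way:
1. the green tray has sprung out while the pin's tip is down inside the green box's hole (value of joint green_tray above 0.01 m and z of pin in the frame of green_hole below -0.02 m and horizontal distance between pin and green_hole below 0.02 m), for 0.05 s.
At the end, for the whole second after the job is handed in: The green tray is out by more than 45 mm, the blue tray is shut (less than 10 mm out), and the released pin is at rest back in its stand, within 20 mm of where it started, its flange down on the stand (tip less than 22 mm above the counter) and upright within 10 degrees (value of joint green_tray above 0.045 m and value of joint blue_tray below 0.01 m and distance of pin from where it was at the start of the episode below 0.02 m and height (world z) of pin below 0.022 m and angle between pin's own z axis and vertical below 0.17 rad and linear speed of pin below 0.03 m/s); the robot touches nothing.
It fails at once if the blue tray is let out (value of joint blue_tray above 0.02 m).
It also fails if it takes over 48 s, if anything falls off the work surface, if the arm or the gripper's body presses on something with over 40 N, if the wrist force passes 120 N, or if a joint passes its speed limit or range.

## Working session

There is one attempt and no reset: what is moved stays moved. The work goes in short steps, Python scripts to look and compute and a shell command to move; the robot and the scene stay as the last step left them, time stands still between calls to the robot, and variables do not carry over. Pictures are saved under pics/ and viewed, and the job is handed in when it is done.

```bash
mkdir -p pics; ls
python3 - <<'E'
from workcell import bot
import cv2
s=bot.read_state();print(s)
for n in("scene","top"):
    c=bot.read_camera(n);cv2.imwrite(f"pics/{n}0.png",c["pixels"][:,:,::-1]);print(n,c["fx"],c["cx"],c["cy"],c["R"],c["t"])
E
```

```text
pics
{'time': 0.0, 'q': array([-1.35791451e+00,  2.64780755e-01,  1.60537128e+00,  1.38926618e-05,
        1.27367172e+00, -3.69028867e-02]), 'joint_vel': array([ 1.85441573e-05,  1.08349635e-03,  8.03063936e-04,  3.62261658e-04,
       -2.01727525e-03, -2.19773613e-04]), 'joint_torque': array([ 1.31790737e-03, -5.15103793e+01, -3.67315686e+01,  5.09155871e-04,
        1.28400960e-02,  6.58528933e-06]), 'tool_pos': array([ 0.16671687, -0.65340187,  0.25494482]), 'tcp_rot': array([-0.26240039,  2.0909193 , -2.0862386 ]), 'wrist_force': array([ 0.061179  ,  0.49294546, -0.26869814]), 'torque': array([0.01440751, 0.06514453, 0.00510394]), 'width': 0.9988909011635793}
scene 438.2800845332507 323.2505661577561 197.4050988338339 [[ 1.27558896e-01  9.91830918e-01 -3.97951421e-04]
 [ 5.26462978e-01 -6.80481794e-02 -8.47470459e-01]
 [-8.40574483e-01  1.07892889e-01 -5.30842409e-01]] [-0.05787184 -0.21063412  1.57920382]
top 415.76902128668 322.9993187397343 209.37008930772612 [[-1.45594301e-03 -9.99756466e-01  2.20202155e-02]
 [-9.98574683e-01  2.78682013e-04 -5.33715798e-02]
 [ 5.33524454e-02 -2.20665357e-02 -9.98331901e-01]] [-0.02722373  0.52958081  0.88543089]
```

View pics/scene0.png

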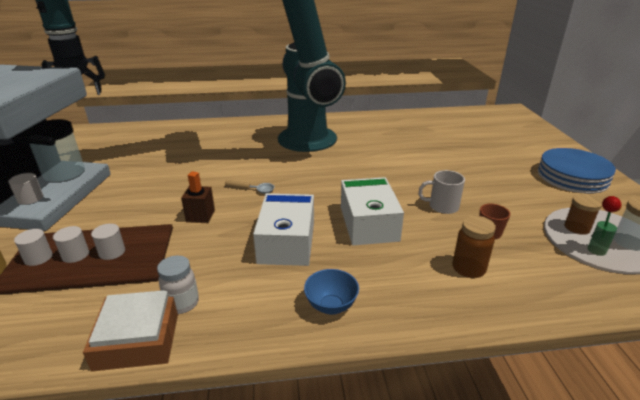

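View pics/top0.png

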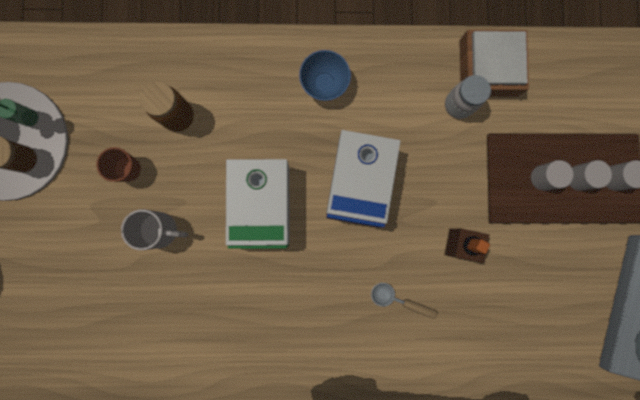

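The scene camera shows the pin and stand at about (197,195), the blue box at (285,225), and the green box at (372,208). In the top view the green ring is at (256,179), the blue ring at (368,154), and the pin handle at (478,246). Next I'll measure these positions.

```bash
cat > h.py <<'E'
import numpy as np,cv2
from workcell import bot
def ray(c,uv):
    d=c["R"].T@np.array([(uv[0]-c["cx"])/c["fx"],(uv[1]-c["cy"])/c["fy"],1]);return -c["R"].T@c["t"],d
def plane(c,uv,z):
    o,d=ray(c,uv);return o+d*(z-o[2])/d[2]
def proj(c,X):
    p=c["R"]@np.array(X)+c["t"];return c["fx"]*p[0]/p[2]+c["cx"],c["fy"]*p[1]/p[2]+c["cy"]
def crop(c,u,v,r,k,name):
    p=c["pixels"][max(0,v-r):v+r,max(0,u-r):u+r,::-1];cv2.imwrite(name,cv2.resize(p,None,fx=k,fy=k,interpolation=cv2.INTER_CUBIC))
def hsv(c):return cv2.cvtColor(c["pixels"],cv2.COLOR_RGB2HSV)
def blobs(m,mn=8):
    n,l,s,ce=cv2.connectedComponentsWithStats(m.astype(np.uint8));return [(s[i].tolist(),ce[i].round(2).tolist()) for i in range(1,n) if s[i][4]>=mn]
E
python3 - <<'E'
from h import *
for n in("top","scene"):
    c=bot.read_camera(n);h=hsv(c);H,S,V=h[...,0],h[...,1],h[...,2]
    g=(H>45)&(H<85)&(S>60);o=(H<13)&(S>190)&(V>120)
    print(n,"green",blobs(g));print("orange",blobs(o))
    if n=="top":
        crop(c,478,246,40,8,"pics/tp.png");crop(c,256,195,50,8,"pics/tg.png")
        for b,ce in blobs(g): print(ce,plane(c,ce,.085))
    else: crop(c,197,195,35,8,"pics/sp.png");crop(c,372,208,40,8,"pics/sg.png")
E
```

```text
top green [([0, 99, 37, 26, 478], [15.45, 111.99]), ([229, 226, 55, 14, 762], [256.06, 232.53]), ([228, 245, 60, 4, 178], [260.38, 246.76])]
orange []
[15.45, 111.99] [0.71971171 0.58479395 0.085     ]
[256.06, 232.53] [0.47986788 0.10661168 0.085     ]
[260.38, 246.76] [0.45174707 0.09789367 0.085     ]
scene green [([344, 179, 43, 8, 231], [364.6, 182.21]), ([367, 201, 16, 9, 33], [374.45, 206.42]), ([588, 213, 29, 42, 605], [602.14, 236.92])]
orange [([189, 172, 12, 18, 87], [195.6, 178.82]), ([610, 197, 11, 10, 57], [615.49, 200.74])]
```

```bash
cd pics; python3 -c "
import cv2,numpy as np
r=lambda n:cv2.resize(cv2.imread(n),(400,300) if 0 else (300,300))
cv2.imwrite('m.png',np.vstack([np.hstack([r('tp.png'),r('tg.png')]),np.hstack([r('sp.png'),r('sg.png')])]))"
```

```text
(no output)
```

View pics/m.png

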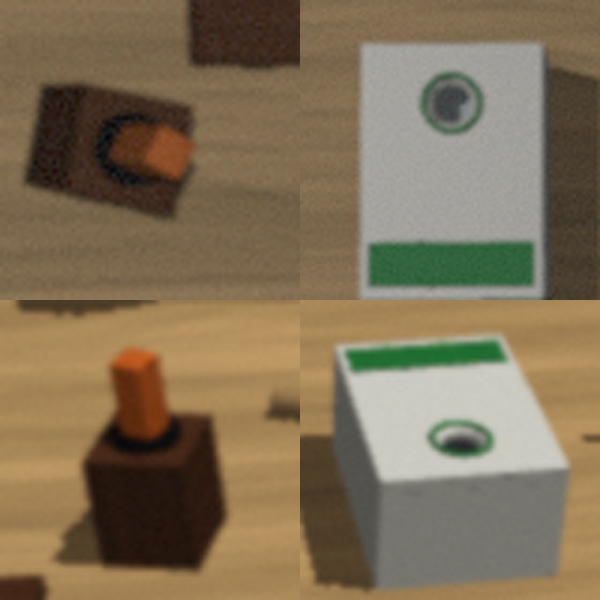

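The crops show the pin handle's top face in the top view near (483,246). The green ring is near (256.5,179) and its hole is clear. I'll refine both with contour fits.

Run:
```python
from h import *
c=bot.read_camera("top");h=hsv(c).astype(int);H,S,V=h[...,0],h[...,1],h[...,2];P=c["pixels"].astype(int)
def roi(m,u,v,r):
    z=np.zeros_like(m);z[v-r:v+r,u-r:u+r]=m[v-r:v+r,u-r:u+r];return z
def big(m): 
    cs,_=cv2.findContours(m.astype(np.uint8),cv2.RETR_EXTERNAL,cv2.CHAIN_APPROX_NONE);return max(cs,key=cv2.contourArea)
# ring outer: non-white within top
for nm,u,v in(("green",256,179),("blue",368,154)):
    m=roi(P.min(2)<115,u,v,16); k=big(m);e=cv2.fitEllipse(k);print(nm,e,plane(c,e[0],.085)*1000)
print(blobs(roi((H<14)&(S>100),480,246,20)))
for lo in(120,135,150):
    m=roi((P[...,0]>lo)&(S>130)&(H<14),482,246,14)
    if m.sum()>10:
        r=cv2.minAreaRect(big(m));print(lo,m.sum(),r,plane(c,r[0],.130)*1000)
        w=[plane(c,p,.13)[:2] for p in cv2.boxPoints(r)];print(np.round(w,4).tolist())
# green stripe yaw
m=roi((H>45)&(H<85)&(S>60)&(np.arange(400)[:,None]<241),256,232,35);r=cv2.minAreaRect(big(m));w=np.array([plane(c,p,.085)[:2] for p in cv2.boxPoints(r)]);print("stripe",r,w.round(4).tolist())
# dark stand
d=P.sum(2)<200
print("dark",blobs(roi(d,468,246,32),20))
s=bot.read_camera("scene");h=hsv(s).astype(int);m=(h[...,0]<14)&(h[...,1]>170)&(h[...,2]>110)
z=np.zeros_like(m);z[165:206,182:212]=m[165:206,182:212];print("scene orange",blobs(z),cv2.minAreaRect(big(z)))
for X in ([.46,-.237,.13],):print(proj(s,X))
hh=(h[...,0]>45)&(h[...,0]<85)&(h[...,1]>40);z=roi(hh,375,205,12);k=big(z);e=cv2.fitEllipse(k);print(e,plane(s,e[0],.085))
```

```text
green ((256.1040344238281, 178.89596557617188), (19.937959671020508, 20.167123794555664), 135.0) [586.70980824 107.28379341  85.        ]
blue ((367.3973388671875, 154.0144805908203), (19.72972869873047, 20.214221954345703), 161.72421264648438) [ 637.37636888 -115.70150409   85.        ]
[([460, 229, 31, 34, 606], [474.26, 245.22])]
120 100 ((482.9000549316406, 246.20004272460938), (10.733125686645508, 9.391485214233398), 26.56505012512207) [ 453.47622985 -327.80269705  130.        ]
[[0.4501, -0.3146], [0.4659, -0.3229], [0.4568, -0.3411], [0.441, -0.3327]]
135 63 ((482.60003662109375, 245.80001831054688), (8.049844741821289, 8.049844741821289), 26.56505012512207) [ 454.23227337 -327.24648252  130.        ]
[[0.4509, -0.3169], [0.4644, -0.324], [0.4576, -0.3376], [0.444, -0.3305]]
stripe ((256.0, 232.5), (13.0, 54.0), 90.0) [[0.4929, 0.1601], [0.4927, 0.0534], [0.467, 0.0533], [0.4672, 0.1598]]
dark [([488, 214, 12, 10, 108], [493.79, 218.28]), ([445, 228, 44, 36, 1096], [465.54, 244.87])]
scene orange [([188, 172, 14, 19, 122], [195.48, 179.3])] ((194.36514282226562, 180.91574096679688), (19.33791732788086, 10.643351554870605), 77.00537872314453)
(np.float64(229.71925525434466), np.float64(172.45458733766387))
((374.5977783203125, 204.43899536132812), (8.978798866271973, 16.692264556884766), 96.4970932006836) [0.58307196 0.108086   0.085     ]
```

Run:
```python
from h import *
from scipy.spatial.transform import Rotation as Ro
c=bot.read_camera("top");s=bot.read_camera("scene");st=bot.read_state()
print(Ro.from_rotvec(st["tcp_rot"]).as_matrix().round(3))
for z in(.2,.3,.35):print(z,plane(c,(602,374),z),plane(c,(630,237),z),plane(s,(85,72),z),plane(s,(5,70),z))
print(plane(s,(108,170),0.03),plane(s,(40,222),0.03))
print(proj(s,[.454,-.3275,.13]))
w=bot.read_camera("wrist");print({k:w[k] for k in("fx","cx","cy","R","t")});cv2.imwrite("pics/w0.png",w["pixels"][:,:,::-1])
```

```text
[[-0.969 -0.     0.247]
 [-0.247  0.    -0.969]
 [-0.    -1.    -0.   ]]
0.2 [ 0.23817314 -0.4993904   0.2       ] [ 0.47136148 -0.55766077  0.2       ] [-0.24659495 -0.78442019  0.2       ] [-0.31161045 -1.08591555  0.2       ]
0.3 [ 0.27231556 -0.43042972  0.3       ] [ 0.47279031 -0.48052544  0.3       ] [ 0.1214745 -0.6415035  0.3      ] [ 0.07059959 -0.8774249   0.3       ]
0.35 [ 0.28938677 -0.39594938  0.35      ] [ 0.47350473 -0.44195777  0.35      ] [ 0.30550922 -0.57004515  0.35      ] [ 0.26170461 -0.77317958  0.35      ]
[ 0.21142912 -0.62170353  0.03      ] [ 0.47244228 -0.71219794  0.03      ]
(np.float64(193.02340983146402), np.float64(173.5493798035397))
{'fx': 309.70691628693146, 'cx': 316.9929814588441, 'cy': 199.11914625907787, 'R': array([[ 0.24709946, -0.96898804, -0.00200886],
       [-0.92844974, -0.23735425,  0.28573423],
       [-0.27734986, -0.06873964, -0.9583068 ]]), 't': array([-0.67301487, -0.03896488,  0.38034052])}
```

View pics/w0.png

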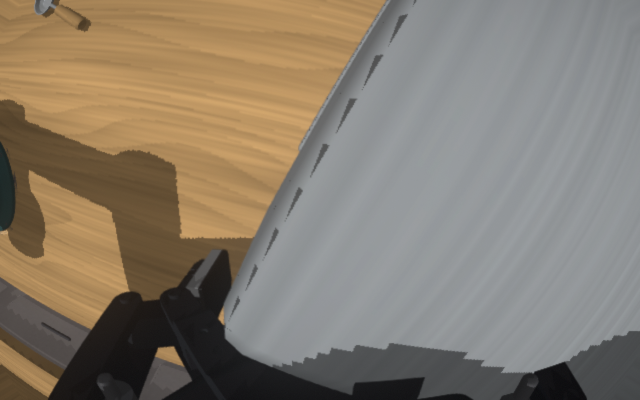

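```bash
python3 -m jog '[[0,20,50,0,85],[0,70,70,5,85],[0,130,70,10,85],[30,185,70,20,85],[70,230,70,30,85],[125,265,60,40,85],[180,295,50,49,85],[235,315,40,49,85],[287,326,30,49,85],[287,326,30,49,85]]'
python3 - <<'E'
from h import *
from scipy.spatial.transform import Rotation as Ro
st=bot.read_state();print(st["tool_pos"],st["q"],Ro.from_rotvec(st["tcp_rot"]).as_matrix()[:,2],st["wrist_force"])
w=bot.read_camera("wrist");cv2.imwrite("pics/w1.png",w["pixels"][:,:,::-1])
def fproj(c,X):
    p=c["R"]@np.array(X)+c["t"];r=np.hypot(p[0],p[1]);th=np.arctan2(r,p[2]);return c["fx"]*th*p[0]/r+c["cx"],c["fy"]*th*p[1]/r+c["cy"]
print(fproj(w,[.454,-.3275,.13]))
E
```

```text
time: 1.7
tool_pos: [0.4564, -0.3262, 0.2849]
tcp_rot: [-0.954, 1.542, -1.539]
wrist_force: [-1.0, 0.3, -0.1]
width: 0.996
[ 0.45641555 -0.32624719  0.28489789] [-6.65439583e-01  3.26535277e-02  1.81467191e+00  8.12517263e-04
  1.29599942e+00 -2.04318695e-01] [ 0.89545522 -0.44514895 -0.00153766] [-1.02316597  0.3009082  -0.13046781]
(np.float64(317.88685460704625), np.float64(192.78991040159653))
```

View pics/w1.png

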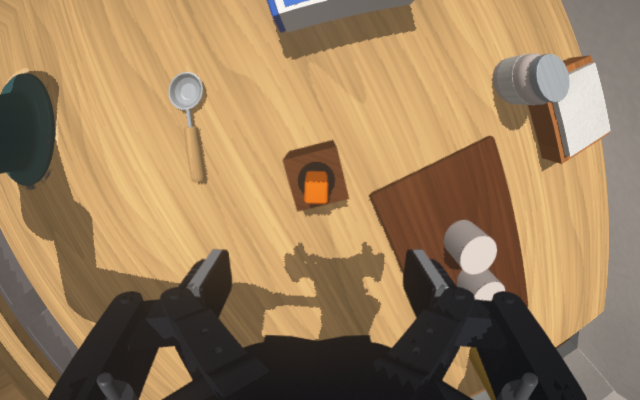

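The wrist view shows the handle's top face at about (317,191), close to square with the jaws. The fingers are clear on both sides. I'll measure its corners.

```bash
cat >> h.py <<'E'
def fproj(c,X):
    p=c["R"]@np.array(X)+c["t"];r=np.hypot(p[0],p[1]);th=np.arctan2(r,p[2]);return c["fx"]*th*p[0]/r+c["cx"],c["fy"]*th*p[1]/r+c["cy"]
def fplane(c,uv,z):
    x=(uv[0]-c["cx"])/c["fx"];y=(uv[1]-c["cy"])/c["fy"];r=np.hypot(x,y)+1e-12
    d=c["R"].T@np.array([np.sin(r)*x/r,np.sin(r)*y/r,np.cos(r)]);o=-c["R"].T@c["t"];return o+d*(z-o[2])/d[2]
E
python3 - <<'E'
from h import *
w=bot.read_camera("wrist");h=hsv(w).astype(int);V=h[...,2]
m0=(h[...,0]<16)&(h[...,1]>180)&(V>110)
print(np.percentile(V[160:215,300:335][m0[160:215,300:335]],[5,25,50,75,95]))
crop(w,317,185,40,8,"pics/w1c.png")
for lo in(190,215,230):
    m=np.zeros((400,640),np.uint8);m[160:215,295:340]=(m0&(V>lo))[160:215,295:340]
    k=max(cv2.findContours(m,0,1)[0],key=cv2.contourArea);r=cv2.minAreaRect(k)
    ws=np.array([fplane(w,p,.13)[:2] for p in cv2.boxPoints(r)]);e=ws-np.roll(ws,1,0)
    print(lo,r,fplane(w,r[0],.13),np.degrees(np.arctan2(e[:,1],e[:,0])).round(1),np.linalg.norm(e,axis=1))
E
```

```text
[142. 170. 228. 237. 239.]
190 ((316.5, 190.0), (22.0, 21.0), 90.0) [ 0.45230102 -0.32560573  0.13      ] [  62.9  -26.5 -116.   153.5] [0.02082256 0.01902006 0.02081623 0.01939509]
215 ((317.0, 190.0), (20.0, 20.0), 90.0) [ 0.45271002 -0.3258094   0.13      ] [  63.   -26.5 -116.   153.5] [0.01892621 0.01812811 0.01892217 0.01845273]
230 ((317.0, 189.5), (19.0, 18.0), 90.0) [ 0.45292098 -0.32538658  0.13      ] [  63.   -26.5 -116.1  153.5] [0.01796233 0.01631424 0.01795889 0.01659041]
```

View pics/w1c.png

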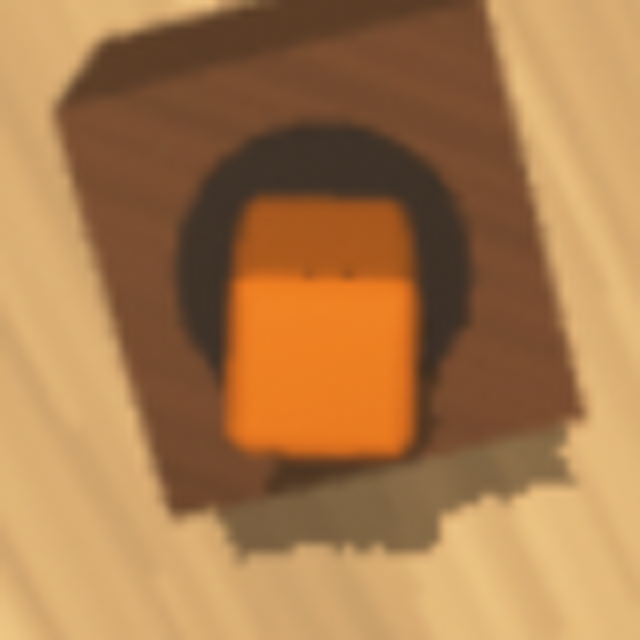

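```bash
python3 -m jog '[[-1,1,-50,0,60],[-1,1,-95,0,60],[-1,1,-130,0,60],[-1,1,-150,0,60],[-1,1,-165,0,60],[-1,1,-172,0,60],[-1,1,-172,0,60],[-1,1,-172,0,60],[-1,1,-172,0,60],[-1,1,-172,0,60]]' 60
python3 - <<'E'
from h import *
w=bot.read_camera("wrist");cv2.imwrite("pics/w2.png",w["pixels"][:,:,::-1])
E
```

```text
time: 3.05
tool_pos: [0.4532, -0.3272, 0.1148]
tcp_rot: [-0.951, 1.542, -1.544]
wrist_force: [0.2, 0.4, -1.3]
width: 0.699
```

View pics/w2.png

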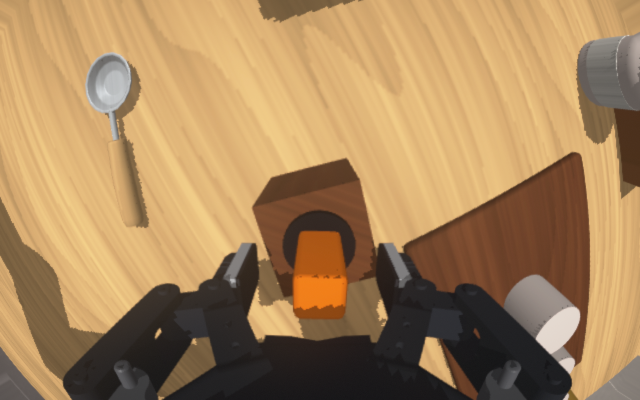

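The wrist view shows the handle at about (320,295), centred between the pads at roughly 240 and 395. I'll close and lift a little.

```bash
python3 -m jog '[[0,0,0,0,20],[0,0,0,0,10],[0,0,0,0,10],[0,0,0,0,10],[0,0,0,0,10],[0,0,0,0,10],[0,0,0,0,10],[0,0,0,0,10],[0,0,10,0,10],[0,0,20,0,10]]' 70; python3 -c "
from h import *
w=bot.read_camera('wrist');cv2.imwrite('pics/w3.png',w['pixels'][:,:,::-1]);print(bot.read_state()['tool_pos'])"
```

```text
time: 4.35
tool_pos: [0.4525, -0.3268, 0.1345]
tcp_rot: [-0.952, 1.544, -1.543]
wrist_force: [-0.2, -0.3, -1.3]
width: 0.245
[ 0.45353196 -0.3275494   0.13638443]
```

View pics/w3.png

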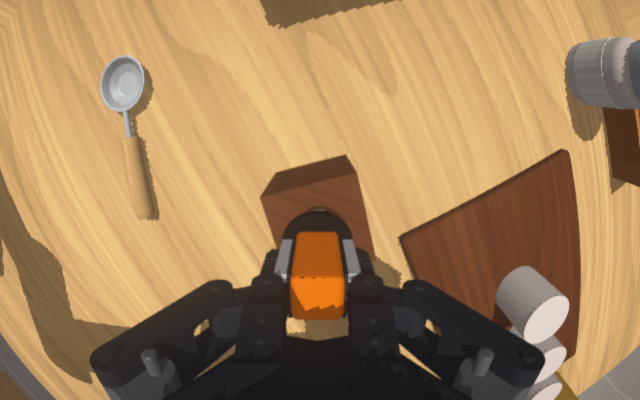

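```bash
python3 -m jog '[[0,0,45,0,10],[0,0,90,0,10],[5,30,100,0,10],[22,90,100,0,10],[40,150,100,0,10],[58,210,100,0,10],[76,270,100,0,10],[94,330,100,0,10],[112,385,100,0,10],[132,425,100,0,10]]'
python3 -m jog '[[0,10,0,0,10],[0,10,0,0,10],[0,10,0,0,10],[0,10,-10,0,10],[0,10,-25,0,10],[0,10,-30,0,10],[0,10,-30,0,10],[0,10,-30,0,10],[0,10,-30,0,10],[0,10,-30,0,10]]'
python3 - <<'E'
from h import *
print(bot.read_state()['tool_pos'])
for n in("wrist","top","scene"):
    c=bot.read_camera(n);cv2.imwrite(f"pics/{n}4.png",c["pixels"][:,:,::-1])
    if n!="wrist": crop(c,*((256,190) if n=="top" else (374,185)),45,6,f"pics/{n}4c.png");print(n,proj(c,[.5867,.1073,.085]))
    else: print(fproj(c,[.5867,.1073,.085]))
E
cd pics; python3 -c "
import cv2,numpy as np
cv2.imwrite('m4.png',np.hstack([cv2.resize(cv2.imread(n),(390,390)) for n in('top4c.png','scene4c.png')]))"
```

```text
time: 5.65
tool_pos: [0.585, 0.1006, 0.2348]
tcp_rot: [-0.952, 1.542, -1.542]
wrist_force: [0.8, -0.0, -1.0]
width: 0.252
time: 6.9
tool_pos: [0.5851, 0.108, 0.2047]
tcp_rot: [-0.951, 1.543, -1.543]
wrist_force: [0.3, -0.5, -1.6]
width: 0.246
[0.58511589 0.1080496  0.20472483]
(np.float64(321.73040646279014), np.float64(201.58478760801896))
top (np.float64(256.0958493807957), np.float64(178.9008445981297))
scene (np.float64(374.6187794696183), np.float64(205.2775902230224))
```

View pics/wrist4.png

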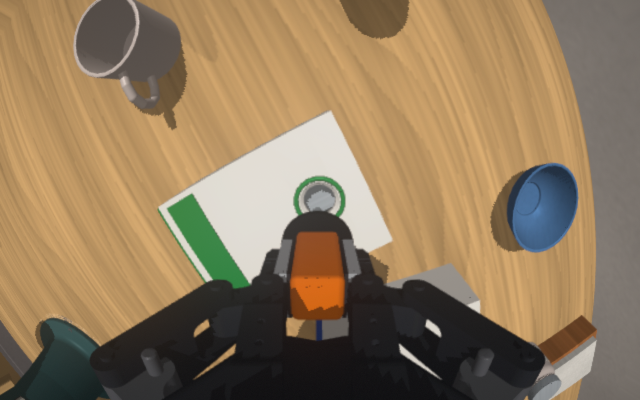

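View pics/m4.png

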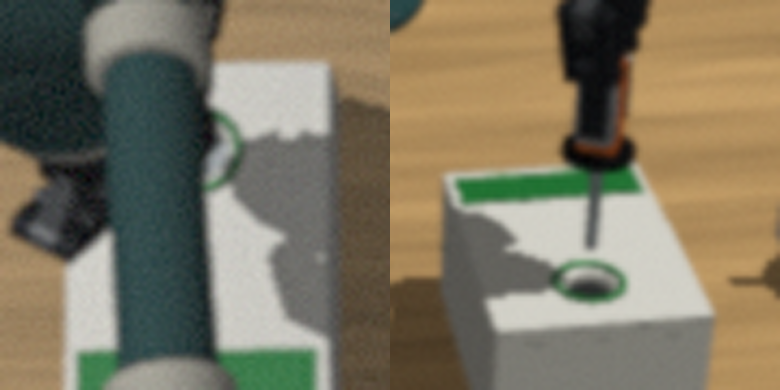

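The wrist view puts the green ring centre at (319.5,200), about 2 px from the prediction. In the scene view the pin tip, at about (375.6,197), hangs just above the ring at (375,205). It is aligned, so I'll insert.

```bash
python3 -m jog '[[1,-1,-12,0,10],[1,-1,-24,0,10],[1,-1,-36,0,10],[1,-1,-46,0,10],[1,-1,-52,0,10],[1,-1,-56,0,10],[1,-1,-60,0,10],[1,-1,-63,0,10],[1,-1,-65,0,10],[1,-1,-65,0,10]]'
python3 - <<'E'
from h import *
s=bot.read_state();print(s['tool_pos'],s['wrist_force'])
c=bot.read_camera("scene");cv2.imwrite("pics/s5.png",c["pixels"][:,:,::-1])
w=bot.read_camera("wrist");cv2.imwrite("pics/w5.png",w["pixels"][:,:,::-1])
E
cd pics; python3 -c "
import cv2,numpy as np
a=cv2.imread('s5.png')[110:270,300:460];b=cv2.imread('w5.png')
cv2.imwrite('m5.png',np.hstack([cv2.resize(a,(300,300)),cv2.resize(b,(480,300))]))"
```

```text
time: 8.3
tool_pos: [0.5861, 0.107, 0.1395]
tcp_rot: [-0.951, 1.543, -1.543]
wrist_force: [-1.7, -1.6, 4.6]
width: 0.248
[0.58606381 0.10700566 0.13949895] [-1.66287338 -1.57617407  4.57656159]
```

View pics/m5.png

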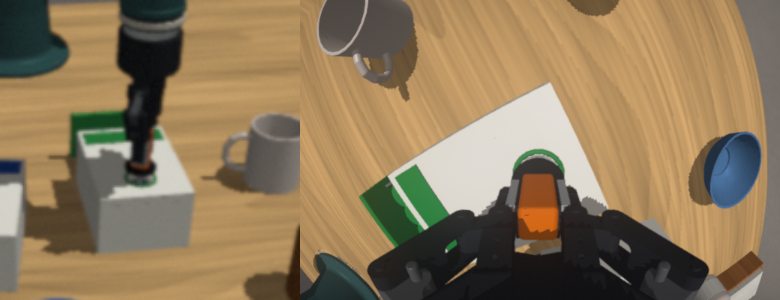

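The green tray front now stands away from the box with the pin still in the hole: 4.6 N upward, and the tip about 44 mm down. I'll withdraw and return.

```bash
python3 -m jog '[[0,0,30,0,10],[0,0,70,0,10],[-3,-10,95,0,10],[-18,-60,97,0,10],[-36,-118,97,0,10],[-54,-176,97,0,10],[-72,-234,97,0,10],[-90,-292,97,0,10],[-108,-350,97,0,10],[-124,-405,97,0,10]]'
python3 -m jog '[[-9,-29,0,0,10],[-9,-29,0,0,10],[-9,-29,-15,0,10],[-9,-29,-22,0,10],[-9,-29,-22,0,10],[-9,-29,-22,0,10],[-9,-29,-22,0,10],[-9,-29,-22,0,10],[-9,-29,-22,0,10],[-9,-29,-22,0,10]]'
python3 - <<'E'
from h import *
s=bot.read_state();print(s['tool_pos'],s['wrist_force'])
c=bot.read_camera("scene");crop(c,197,185,40,6,"pics/s6.png");print(proj(c,[.453,-.327,.115]),proj(c,[.453,-.327,.075]))
w=bot.read_camera("wrist");cv2.imwrite("pics/w6.png",w["pixels"][:,:,::-1])
E
cd pics; python3 -c "
import cv2,numpy as np
a=cv2.imread('s6.png');b=cv2.imread('w6.png')
cv2.imwrite('m6.png',np.hstack([cv2.resize(a,(320,320)),cv2.resize(b,(480,320))]))"
```

```text
time: 9.65
tool_pos: [0.4612, -0.3002, 0.2358]
tcp_rot: [-0.951, 1.542, -1.545]
wrist_force: [1.2, -0.3, -1.4]
width: 0.247
time: 10.9
tool_pos: [0.4529, -0.3271, 0.2144]
tcp_rot: [-0.952, 1.543, -1.544]
wrist_force: [-0.2, -0.7, 0.4]
width: 0.247
[ 0.45287381 -0.32713528  0.21440709] [-0.15365364 -0.65001667  0.42534145]
(np.float64(194.218861279298), np.float64(178.57352130734904)) (np.float64(196.6640893180536), np.float64(192.15550413488623))
```

View pics/m6.png

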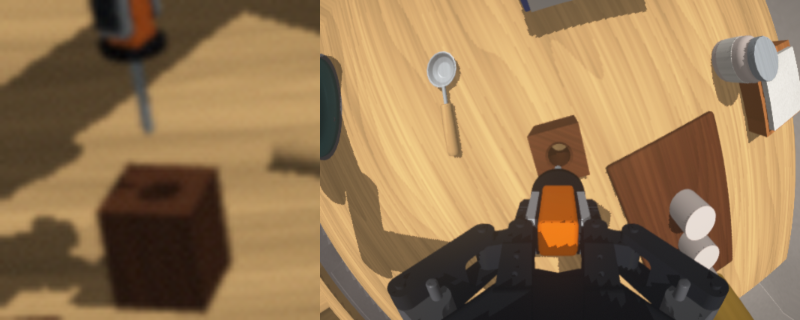

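In the scene view the tip is at (194,178) and the stand hole at (196.5,192.5). Both are within 1 px of where they should be, so I'll lower the pin.

```bash
python3 -m jog '[[0,0,-20,0,10],[0,0,-35,0,10],[0,0,-50,0,10],[0,0,-65,0,10],[0,0,-80,0,10],[0,0,-90,0,10],[0,0,-96,0,10],[0,0,-99,0,10],[0,0,-99,0,10],[0,0,-99,0,10]]'
python3 - <<'E'
from h import *
c=bot.read_camera("scene");crop(c,197,185,40,8,"pics/s7.png")
E
```

```text
time: 12.25
tool_pos: [0.4532, -0.3273, 0.1159]
tcp_rot: [-0.951, 1.542, -1.544]
wrist_force: [0.1, 0.1, -0.7]
width: 0.248
```

View pics/s7.png

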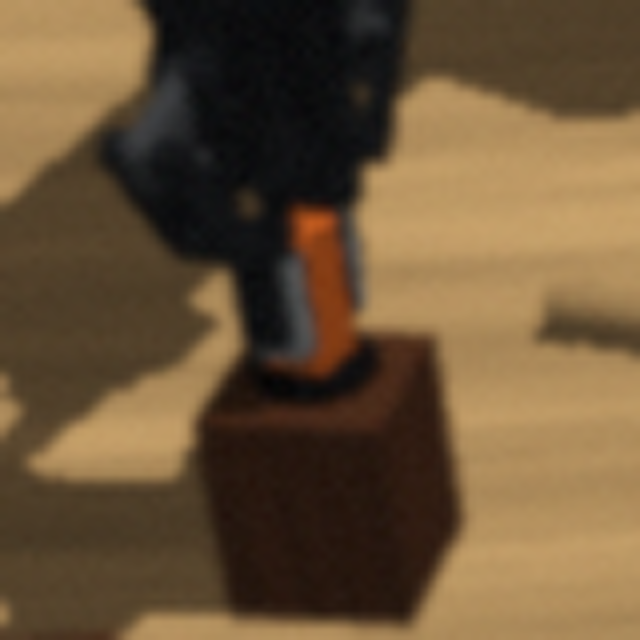

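The flange is on the stand, or within about 1 mm of it, at about (315,380) in the crop. I'll lower 1 mm more, then open and retreat.

```bash
python3 -m jog '[[0,0,-1,0,10],[0,0,-1,0,10],[0,0,-1,0,25],[0,0,-1,0,45],[0,0,-1,0,65],[0,0,-1,0,75],[0,0,-1,0,75],[0,0,-1,0,75],[0,0,15,0,75],[0,0,35,0,75]]'
python3 -m jog '[[0,0,40,0,75],[0,0,90,0,75],[0,40,130,0,75],[-10,90,140,0,75],[-20,130,140,0,75],[-20,130,140,0,75],[-20,130,140,0,75],[-20,130,140,0,75],[-20,130,140,0,75],[-20,130,140,0,75]]'
python3 - <<'E'
from h import *
c=bot.read_camera("scene");cv2.imwrite("pics/s8.png",c["pixels"][:,:,::-1]);crop(c,197,195,35,8,"pics/s8c.png")
t=bot.read_camera("top");cv2.imwrite("pics/t8.png",t["pixels"][:,:,::-1])
h=hsv(c).astype(int);m=(h[...,0]<14)&(h[...,1]>170)&(h[...,2]>110);z=np.zeros_like(m);z[165:206,182:212]=m[165:206,182:212];print(blobs(z))
a=cv2.imread("pics/s8.png")[120:270,150:430]
cv2.imwrite("pics/m8.png",np.vstack([cv2.resize(a,(560,300)),cv2.resize(cv2.imread("pics/t8.png"),(560,300))]))
E
```

```text
time: 13.55
tool_pos: [0.4527, -0.3269, 0.1511]
tcp_rot: [-0.952, 1.544, -1.543]
wrist_force: [-0.4, -0.1, -0.2]
width: 0.881
time: 14.8
tool_pos: [0.4329, -0.1976, 0.29]
tcp_rot: [-0.951, 1.545, -1.544]
wrist_force: [-0.7, -0.1, 0.9]
width: 0.877
[]
```

View pics/m8.png

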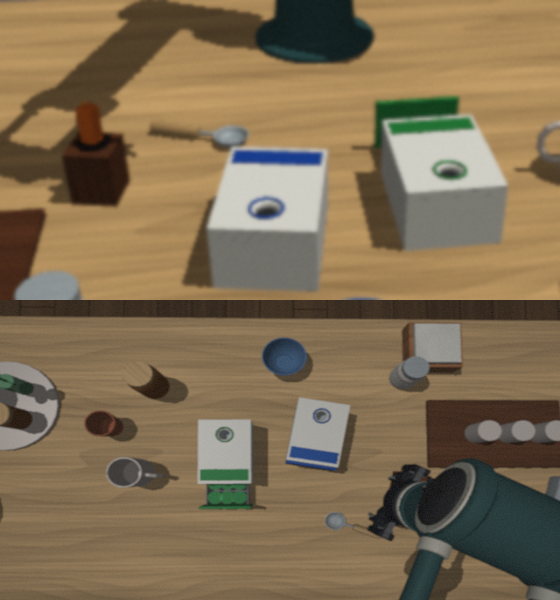

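View pics/s8c.png

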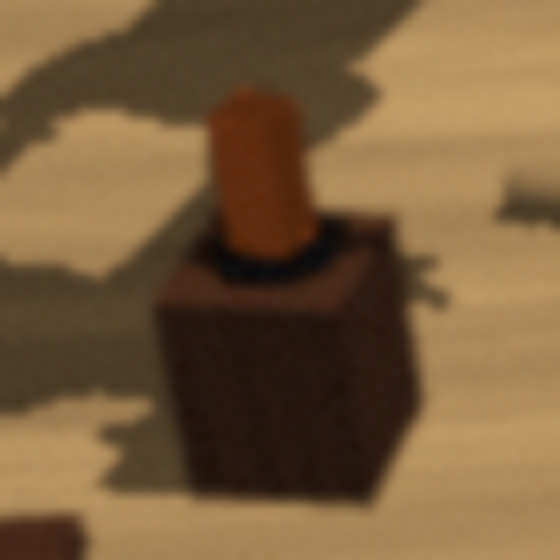

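Run:
```python
from h import *
t=bot.read_camera("top");h=hsv(t).astype(int);m=(h[...,0]>45)&(h[...,0]<85)&(h[...,1]>60);m[:245]=0
b=[x for x in blobs(m) if 200<x[1][0]<300];print(b)
lo=max(x[0][1]+x[0][3] for x in b);print("tray front x at z=.06/.07:",plane(t,(256,lo),.06)[0],plane(t,(256,lo),.07)[0],"box front",.5867-.130)
s=bot.read_camera("scene");h=hsv(s).astype(int);z=(h[...,0]<14)&(h[...,1]>170)&(h[...,2]>70);q=np.zeros_like(z);q[165:195,184:206]=z[165:195,184:206];print(blobs(q),bot.read_state()["wrist_force"])
bot.finish_job()
```

```text
[([238, 246, 44, 8, 280], [259.23, 248.76]), ([228, 255, 60, 24, 1076], [258.77, 267.22])]
tray front x at z=.06/.07: 0.3856637320877987 0.386788036787934 box front 0.4567
[([188, 171, 13, 21, 212], [194.16, 180.87])] [ 0.89181352 -0.29305305  0.49490165]
the job is handed in; nothing more can be done
```

I took the pin from its stand and pushed it through the green hole until the catch let go and the green tray sprang out. I then put the pin back in its stand, released it, moved the arm clear and handed the job in at about 15 s. `finish_job` gives no verdict, so what follows is from my own checks.

- **Push:** the tip was about 44 mm below the box top. The wrist read 4.6 N, and the tray front was already clear of the box while the pin was still in the hole.
- **Green tray:** the top view puts its front edge about 70 mm ahead of the box front. That is more than the 60 mm of travel, because the estimate assumes a front height and is rough. It still shows the tray well past 45 mm.
- **Blue tray:** it looks shut in both the scene and top views.
- **Pin:** it is upright with its flange on the stand. The orange handle patch in the scene image is within about 2 px of where it started.
- **Failed check:** my first colour check for the pin found nothing, because the arm's shadow darkened the handle. A lower brightness threshold found it.
- **Gripper:** it was open and about 0.2 m from the pin at hand-in.

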